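# Park the optics of the fluorescence bench in their holders

### The job

Clear up the imaging bench: stand each of the four optical items upright in the holder of its own colour and shape, flat on the holder's floor (large lens in the blue cup, small lens in the red cup, filter cube in the yellow square tray, slide box in the green oblong tray, the last two in line with their trays' sides). Set them down, do not drop or throw them, and leave the glass vial standing where it is.

Things in the scene. Friction and masses are not known exactly. Their poses are not given: they have to be found in the camera images.
- big_lens_center (a point): large camera lens: an upright black cylinder, 48 mm in diameter, 56 mm high, with a BLUE ring round it near its top and a glass top. This point is its centre, 28 mm above its underside; z runs up its axis.
- small_lens_center (a point): small camera lens: an upright black cylinder, 32 mm in diameter, 50 mm high, with a RED ring round it near its top and a glass top. This point is its centre, 25 mm above its underside; z runs up its axis.
- filter_cube_center (a point): filter cube: a grey metal block 40 x 40 mm, 46 mm high, dark round windows in its sides and a YELLOW top. This point is its centre, 23 mm above its underside; z up, x and y square to its sides.
- slide_box_center (a point): slide box: a white plastic box with a GREEN lid, 60 mm long (its x), 30 mm wide (its y), 44 mm high, closed, lid fixed to it. This point is its centre, 22 mm above its underside; z up.
- big_cup: holder of the large lens: a shallow round BLUE cup fixed to the bench, inside 64 mm, outside 72 mm across, rim 11 mm above the bench, floor (dark) 4 mm above the bench. Origin: centre of its underside, on the bench; z up.
- small_cup: holder of the small lens: a shallow round RED cup fixed to the bench, inside 48 mm, outside 56 mm across, rim 11 mm above the bench, floor (dark) 4 mm above the bench. Origin: centre of its underside, on the bench; z up.
- cube_nest: holder of the filter cube: a shallow square YELLOW tray fixed to the bench, inside 56 x 56 mm, outside 64 x 64 mm, rim 11 mm above the bench, floor (dark) 4 mm above the bench. Origin: centre of its underside, on the bench; z up, x and y along its sides.
- box_nest: holder of the slide box: a shallow oblong GREEN tray fixed to the bench, inside 76 mm (its x) by 46 mm (its y), outside 84 x 54 mm, rim 11 mm above the bench, floor (dark) 4 mm above the bench. Origin: centre of its underside, on the bench; z up.
- vial_center (a point): clear glass vial with a white cap, 24 mm in diameter, 44 mm high, standing loose among the other things; not to be disturbed. This point is its centre, 22 mm above its underside. (Two flat things also lie about on the bench, a black lens cap and a pair of steel tweezers, at most 7 mm high; they do not matter.)
There are look-alikes about, which are no part of the job. Leave any orange look-alike of the part that bears small_lens_center alone. Leave any pink look-alike of the part that bears vial_center alone.

How it is judged:
By the outcome, as a careful person would: the job done as asked, in the order asked, and still so for the second after the job is handed in, with the robot touching nothing.
It also fails if it takes over 112 s, if anything falls off the work surface, if the arm or the gripper's body presses on something with over 40 N, if the wrist force passes 120 N, or if a joint passes its speed limit or range.

### The arm

A 7-joint arm with a two-finger parallel gripper is mounted at the origin on the work surface. World frame = base frame: x ahead of the robot, y to its left, z up, the work surface at z = 0. Lengths are in m, angles in rad, forces in N, time in s.
With the tool pointing down it reaches from about 0.4 to 0.925 m from the base axis. Payload 4.1 kg.
Tool frame: the origin (TCP) lies at the very end of the fingers, on their centre line; the grasp point (between the pads) lies 19 mm behind it; z points along the fingers, y is the line along which they close (so a half turn about z gives the same grasp; the last joint's range is limited). The gripper opens to 85 mm and grips with 20 to 120 N. Pads are 22 mm wide; open, the fingers measure 114 mm over their backs; the gripper's body (76 mm by 85 mm) begins 54 mm behind the grasp point. The pads swing forward as they close: fully open they stand 13 mm farther back than shut.
Start: joints at [1.066, 0.398, 0.045, 1.537, -0.019, 1.207, -0.051], TCP at [0.257, -0.597, 0.194] pointing down, gripper open.
Joint ranges: [-2.82, 2.82], [-0.49, 2.23], [-1.37, 1.46], [0, 2.46], [-1.36, 4.5], [0.23, 2], [-2.94, 2.94]. Speed limits (rad/s): [2.57, 2.57, 3.14, 3.14, 3.14, 3.14, 3.14].

### API

Orientations are given as a unit quaternion [x, y, z, w].
In Python, from cell import ctrl, optics, job gives the robot as it stands.
- The arm moves only by the tool carry_out, never from a script. Its argument "steps" is a list of rows, each a list of 2 entries, a list of its own where there are three numbers: the shift along the world's x, y, z scaled (see below), then the turn, a rotation vector about the world's x, y, z scaled (see below). In form: [[[tx, ty, tz], [rx, ry, rz]], ...]. A call has 1 to 10 rows; each row shifts and turns the commanded pose from where the row before left it; what a row does not reach is not made up. The controller multiplies each number of a shift by 25 mm and each number of a turn by 0.08 rad. A row lasts 1/8 s, in which the tool goes at most 62.5 mm and 10.7 degrees, less where a joint would pass 70% of its speed; a pose out of reach is approached as far as the arm can. A call with a number of a shift or a turn outside -1 to 1 is refused whole. A call with a gripper value outside its range is refused whole. "fingers" is the closure, from -1 (fully open) to 1 (shut), set as the call begins (left out, the last holds). The fingers move at their own pace and stop on an object; the grip force is fixed at half the most. Time passes only in rows, so rows that do not move let the fingers close. It gives the time, the measured TCP pose, the force, the opening and the grip force at its end, in the units of the state.
- ctrl.get_state(): the state, without advancing time (a new reading comes with each control period).
- optics.snapshot(name): name is "scene" or "side" or "wrist"; returns the picture (384x512x3 uint8, red, green, blue); there is no depth.
- optics.get_calibration(name): a dict with "K" (3x3 intrinsics, pixels), "cam_to_world" (4x4, takes a point from camera to world coordinates). Camera axes: x right, y down, z forward; pixel columns grow to the right and rows downward; lengths in m; the calibration is good to about 2 mm. A picture is of the moment at which its call begins: read the wrist's pose just before it. get_calibration takes no time and is no camera call; for the wrist camera it gives the pose at the moment of the call.
- job.sign_off(): hands the job in; it is judged then, once.
The state is a dict: "time_s": time; "joint_positions": joint angles; "qvel": joint speeds; "joint_efforts": joint torques, N m; "ee_pos": TCP position; "eef_rot": TCP orientation; "ft_force": force on the tool from outside, world axes, zero at the start; "moment": the same for the moment, N m; "gripper_width": opening from 0.0 (shut) to 1.0 (fully open); "grasp_force": force on a finger pad.
Only numpy, scipy, OpenCV 4.12 (cv2) and the standard library are available. Lean on these libraries where they do the work, as an engineer would, in place of code of your own. Each camera call takes 0.05 s, during which the arm holds its last target. There are 200 camera calls.

## Working session

There is one attempt and no reset: what is moved stays moved. The work goes in short steps, Python scripts to look and compute and a tool call to move; the robot and the scene stay as the last step left them, time stands still between calls to the robot, and variables do not carry over. Pictures are saved under pics/ and viewed, at most 14 in all, crops included, and the job is handed in when it is done.

Besides the shell and the picture viewer there is one more tool, called after ">>>" as name(argument=value, ...), one argument or row to a line, values as JSON. carry_out: Moves the arm, as the interface text tells. Its arguments: {"type":"object","properties":{"steps":{"type":"array","items":{"type":"array"}},"fingers":{"type":"number"}},"required":["steps"]}

```bash
mkdir -p pics; ls
python3 - <<'E'
from cell import ctrl, optics, job
import cv2, numpy as np
np.set_printoptions(precision=4,suppress=True)
for n in ("scene","side"):
    im=optics.snapshot(n); cv2.imwrite(f"pics/{n}0.png",cv2.resize(im[:,:,::-1],(800,600),interpolation=cv2.INTER_CUBIC))
    np.save(f"pics/{n}0.npy",im)
    c=optics.get_calibration(n); print(n,c["K"],c["cam_to_world"])
s=ctrl.get_state(); print(s)
print(optics.get_calibration("wrist"))
E
```

```text
pics
scene [[363.7462   0.     254.5609]
 [  0.     363.7462 189.3692]
 [  0.       0.       1.    ]] [[ 0.0286  0.6671 -0.7444  1.1614]
 [ 0.9994 -0.006   0.0331 -0.0535]
 [ 0.0176 -0.745  -0.6669  0.6387]
 [ 0.      0.      0.      1.    ]]
side [[380.6691   0.     259.4521]
 [  0.     380.6691 191.9709]
 [  0.       0.       1.    ]] [[ 0.9584 -0.2     0.2037  0.3485]
 [-0.285  -0.6315  0.7211 -0.6539]
 [-0.0156 -0.7491 -0.6622  0.6578]
 [ 0.      0.      0.      1.    ]]
{'time_s': 0.1, 'joint_positions': array([ 1.066 ,  0.3991,  0.045 ,  1.5378, -0.0187,  1.2069, -0.0507]), 'qvel': array([ 0.0023, -0.0009, -0.0005, -0.0011, -0.0005,  0.0025,  0.0001]), 'joint_efforts': array([  0.0042, -47.6265,   1.3707, -25.4949,   0.0121,   0.0051,
        -0.    ]), 'ee_pos': array([ 0.2564, -0.5966,  0.1934]), 'eef_rot': array([ 0.9795,  0.2016, -0.0002, -0.0009]), 'ft_force': array([-0.4808,  0.69  , -1.0932]), 'moment': array([ 0.017 , -0.0164,  0.023 ]), 'grasp_force': 0.0, 'gripper_width': 0.9988200302135689}
{'K': array([[333.9072,   0.    , 256.0217],
       [  0.    , 333.9072, 184.858 ],
       [  0.    ,   0.    ,   1.    ]]), 'cam_to_world': array([[ 0.3958, -0.87  , -0.2941,  0.3309],
       [-0.9183, -0.3755, -0.1251, -0.5648],
       [-0.0016,  0.3196, -0.9476,  0.3742],
       [ 0.    ,  0.    ,  0.    ,  1.    ]])}
```

View pics/scene0.png

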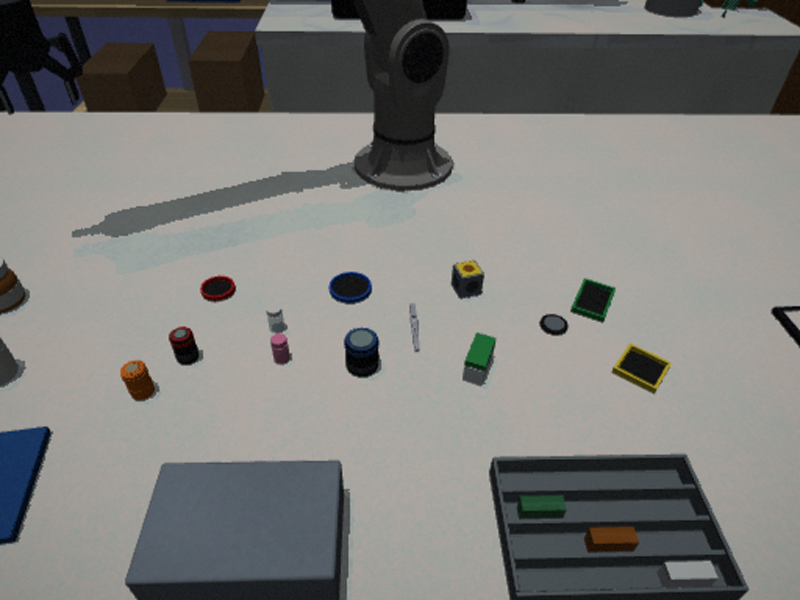

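View pics/side0.png

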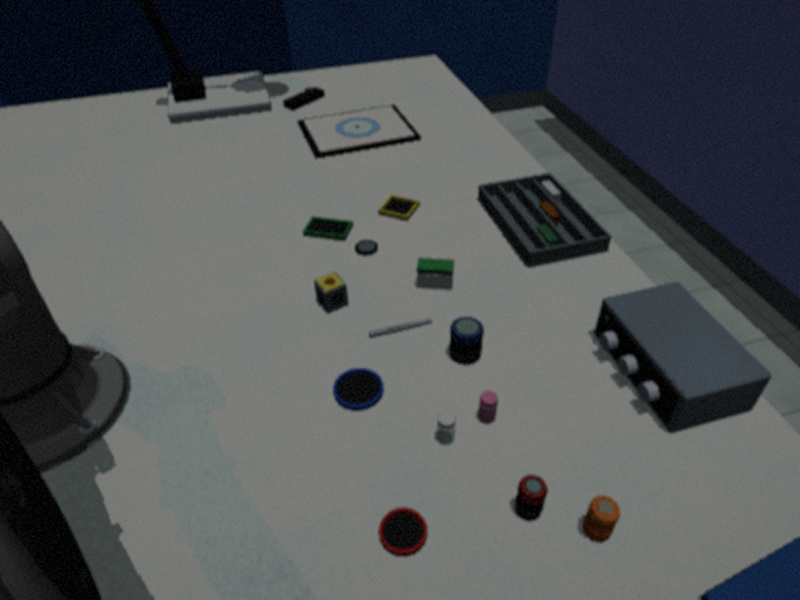

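The scene view (800x600 scale) shows the red lens (183,345), orange look-alike (138,380), clear vial (276,318), pink look-alike (280,348), big lens (361,352), cube (467,279) and slide box (480,358). It also shows the red cup (218,288), blue cup (350,287), green tray (594,300) and yellow tray (642,368). Small lens candidates are red (183,345) and orange (138,380), and red fits the red ring. I'll confirm that in an enlarged crop.

```bash
cat > h.py <<'E'
import numpy as np, cv2
from cell import ctrl, optics, job
np.set_printoptions(precision=4,suppress=True)
def ray(c,u,v,z):
    K,T=c["K"],c["cam_to_world"]; d=T[:3,:3]@np.linalg.solve(K,[u,v,1.]); o=T[:3,3]
    return (o+d*(z-o[2])/d[2])[:2]
def proj(c,P):
    T=c["cam_to_world"]; p=T[:3,:3].T@(np.asarray(P,float)-T[:3,3]); q=c["K"]@p; return q[:2]/q[2]
E
python3 - <<'E'
from h import *
S={"red lens":((183,332),(533,484),.05),"big lens":((361,337),(467,326),.056),"cube":((467,268),(330,281),.046),"box":((482,350),(436,266),.044),
"redcup":((218,288),(403,531),.007),"bluecup":((350,287),(358,388),.007),"green":((594,300),(329,228),.007),"yellow":((642,368),(399,207),.007),"vial":((275,312),(447,419),.044),"pink":((280,339),(488,398),.044),"orange":((137,367),(603,505),.05)}
a,b=optics.get_calibration("scene"),optics.get_calibration("side")
for k,(p,q,z) in S.items(): print(k,ray(a,p[0]*.64,p[1]*.64,z),ray(b,q[0]*.64,q[1]*.64,z))
im=np.load("pics/scene0.npy")[160:262,70:440,::-1]
sd=np.load("pics/side0.npy")[290:360,230:415,::-1]
im=cv2.resize(im,(798,220),interpolation=cv2.INTER_CUBIC); sd=cv2.resize(sd,(798,302),interpolation=cv2.INTER_CUBIC)
cv2.imwrite("pics/crop1.png",cv2.convertScaleAbs(np.vstack([im,sd]),alpha=1.5))
E
```

```text
red lens [ 0.5792 -0.3352] [ 0.5838 -0.3393]
big lens [ 0.598  -0.0794] [ 0.6026 -0.0804]
cube [0.4314 0.0928] [0.4336 0.0934]
box [0.614  0.0926] [0.6101 0.0808]
redcup [ 0.4337 -0.3235] [ 0.4319 -0.3283]
bluecup [ 0.433  -0.1024] [ 0.4308 -0.1056]
green [0.4695 0.305 ] [0.4682 0.2991]
yellow [0.6188 0.3335] [0.6167 0.3287]
vial [ 0.5324 -0.2108] [ 0.5226 -0.2201]
pink [ 0.589  -0.1962] [ 0.5851 -0.2041]
orange [ 0.6448 -0.3801] [ 0.646  -0.3855]
```

View pics/crop1.png

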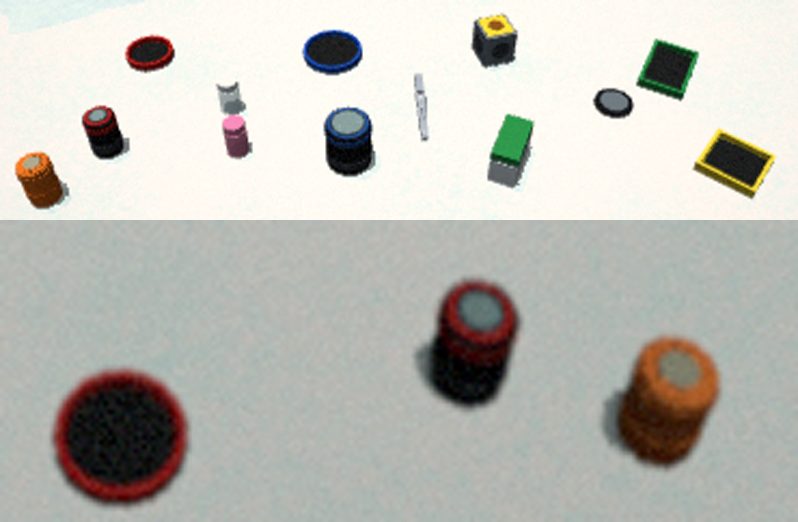

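The crop confirms it: the black cylinder with the red ring is at crop pixel (480,312), and the all-orange one at (680,368) is the look-alike. Next I'll refine positions and yaws with colour masks in both views.

```bash
cat > m.py <<'E'
from h import *
# name: centre px (orig) scene, side ; hue range; z plane; kind
T={"redcup":((140,184),(258,340),[(0,8),(172,180)],.011,'c'),"bluecup":((224,184),(229,248),[(100,125)],.011,'c'),
"green":((380,192),(210,146),[(50,80)],.011,'r'),"yellow":((411,236),(255,132),[(20,34)],.011,'r'),
"cube":((299,172),(211,180),[(20,34)],.046,'r'),"box":((308,224),(279,170),[(50,80)],.044,'r')}
for n,i in (("scene",0),("side",1)):
    c=optics.get_calibration(n); im=np.load(f"pics/{n}0.npy"); h=cv2.cvtColor(im,cv2.COLOR_RGB2HSV)
    for k,t in T.items():
        u,v=t[i]; m=np.zeros(h.shape[:2],bool)
        for a,b in t[2]: m|=(h[...,0]>=a)&(h[...,0]<=b)
        m&=(h[...,1]>110)&(h[...,2]>45); w=np.zeros_like(m); w[v-24:v+25,u-28:u+29]=1; m&=w
        ys,xs=np.nonzero(m); P=np.array([ray(c,x,y,t[3]) for x,y in zip(xs,ys)])
        hull=cv2.convexHull((P*1000).astype(np.float32))
        if t[4]=='r': r=cv2.minAreaRect(hull); print(n,k,len(P),np.array(r[0]),np.array(r[1]),round(r[2],1))
        else: r=cv2.minEnclosingCircle(hull); e=cv2.fitEllipse(hull); print(n,k,len(P),np.array(r[0]),r[1]*2,np.array(e[0]),np.array(e[1]))
E
python3 m.py
```

```text
scene redcup 129 [ 437.1273 -322.8061] 61.8942756652832 [ 437.1089 -323.164 ] [54.3471 62.3547]
scene bluecup 160 [ 435.7359 -102.3104] 77.54328155517578 [ 435.19   -103.0013] [69.4674 77.1283]
scene green 140 [466.5604 304.1705] [53.1504 85.4043] 60.2
scene yellow 324 [618.5959 330.993 ] [64.2379 71.6501] 50.5
scene cube 95 [431.0502  94.5797] [35.0743 33.7662] 16.0
scene box 261 [611.7865  90.7492] [29.0886 60.3126] 67.1
side redcup 226 [ 431.5448 -329.2154] 55.59800720214844 [ 431.0688 -329.0574] [52.9534 55.1568]
side bluecup 173 [ 430.7953 -107.6497] 71.72915649414062 [ 430.1574 -107.4352] [68.7331 70.3311]
side green 29 [465.6953 298.0797] [47.0026 81.4903] 62.3
side yellow 111 [613.8784 324.7673] [66.6316 64.3101] 49.6
side cube 95 [432.935   93.0904] [32.5863 32.7261] 18.8
side box 140 [609.7298  85.3849] [27.3543 55.6181] 66.6
```

>>> carry_out(
  steps=[
    [[1,0.8,0],[0,0,-0.6]],
    [[1,0.8,0],[0,0,-0.6]],
    [[1,0.8,0],[0,0,-0.6]],
    [[1,0.8,0],[0,0,-0.6]],
    [[1,0.8,0],[0,0,-0.6]],
    [[1,0.8,0],[0,0,-0.6]],
    [[1,0.8,0],[0,0,-0.6]],
    [[1,0.8,0],[0,0,-0.6]],
    [[1,0.8,0],[0,0,-0.3]],
    [[1,0.8,0],[0,0,0]],
  ],
  fingers=-1,
)

```text
time_s: 1.35
ee_pos: [0.5071, -0.3963, 0.1938]
eef_rot: [1.0, -0.001, -0.0, -0.0]
ft_force: [0.5, 0.4, -0.0]
gripper_width: 0.999
grasp_force: 0.0
```

>>> carry_out(
  steps=[
    [[1,0.8,-0.5],[0,0,0]],
    [[1,0.8,-0.5],[0,0,0]],
    [[0.98,0.8,-0.5],[0,0,0]],
    [[0,0,0],[0,0,0]],
    [[0,0,0],[0,0,0]],
  ],
)

```text
time_s: 1.98
ee_pos: [0.5802, -0.3381, 0.1566]
eef_rot: [1.0, -0.001, -0.001, 0.0]
ft_force: [-0.0, -0.7, -0.5]
gripper_width: 1.0
grasp_force: 0.0
```

```bash
cat > w.py <<'E'
from h import *
import sys
def wshot(name):
    s=ctrl.get_state(); c=optics.get_calibration("wrist"); im=optics.snapshot("wrist")
    np.savez(f"pics/{name}.npz",im=im,K=c["K"],T=c["cam_to_world"])
    cv2.imwrite(f"pics/{name}.png",cv2.resize(im[:,:,::-1],(800,600),interpolation=cv2.INTER_CUBIC))
    q=s["eef_rot"]; print(s["time_s"],s["ee_pos"],q,"toolx deg",np.degrees(2*np.arctan2(q[1],q[0])),"joints",s["joint_positions"],s["gripper_width"])
    return c
if __name__=="__main__": wshot(sys.argv[1])
E
python3 w.py w1
```

```text
1.975 [ 0.5802 -0.3381  0.1566] [ 1.     -0.0014 -0.0007  0.0004] toolx deg -0.15993965468029986 joints [ 0.4839  0.4642 -0.0292  1.5215  0.0156  1.157  -1.122 ] 0.9996612223919099
```

View pics/w1.png

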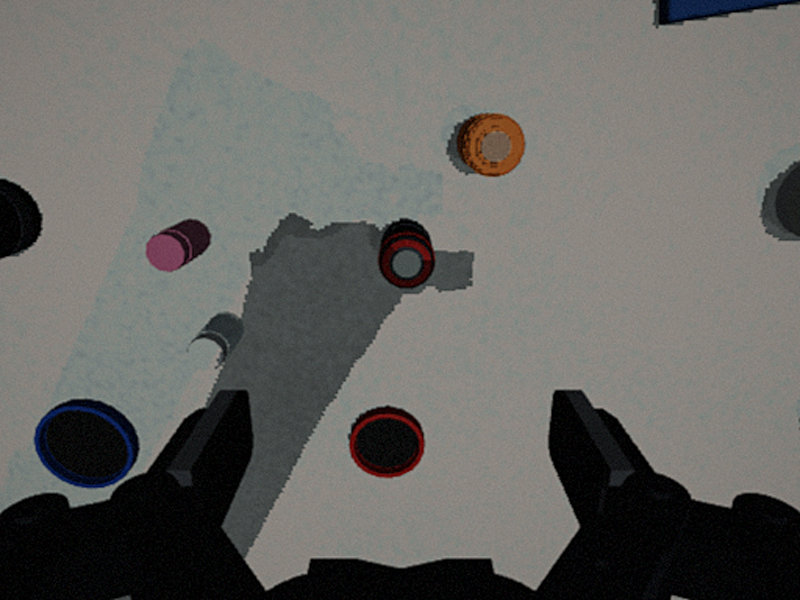

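The wrist view shows the red lens's top at (407,262), the red cup at (387,441) and the blue cup at (87,441). Pink is at (168,251), the clear vial's cap near (207,347) and orange at (495,146).

Run:
```python
from h import *
d=np.load("pics/w1.npz"); c={"K":d["K"],"cam_to_world":d["T"]}
for k,u,v,z in (("lens",407,264,.05),("redcup",387,441,.011),("bluecup",87,442,.011),("vial",207,347,.044),("pink",168,252,.044),("orange",496,146,.05)): print(k,ray(c,u*.64,v*.64,z))
print(proj(c,[.5802,-.3381,.0])/.64)
```

```text
lens [ 0.5793 -0.3426]
redcup [ 0.4335 -0.3289]
bluecup [ 0.4331 -0.1091]
vial [ 0.5247 -0.2196]
pink [ 0.5851 -0.2042]
orange [ 0.6444 -0.3898]
[399.1141 241.9133]
```

>>> carry_out(
  steps=[
    [[0,-0.12,-1],[0,0,0]],
    [[0,0,-1],[0,0,0]],
    [[0,0,-1],[0,0,0]],
    [[0,0,-1],[0,0,0]],
    [[0,0,-1],[0,0,0]],
    [[0,0,-0.5],[0,0,0]],
    [[0,0,-0.26],[0,0,0]],
    [[0,0,0],[0,0,0]],
  ],
)

```text
time_s: 3.02
ee_pos: [0.5812, -0.3408, 0.0133]
eef_rot: [1.0, -0.001, 0.0, 0.0]
ft_force: [0.3, -0.6, -0.2]
gripper_width: 0.996
grasp_force: 0.0
```

>>> carry_out(
  steps=[
    [[0,0,0],[0,0,0]],
    [[0,0,0],[0,0,0]],
    [[0,0,0],[0,0,0]],
    [[0,0,0],[0,0,0]],
    [[0,0,0],[0,0,0]],
    [[0,0,0],[0,0,0]],
    [[0,0,0],[0,0,0]],
    [[0,0,0],[0,0,0]],
  ],
  fingers=1,
)

```text
time_s: 4.03
ee_pos: [0.5829, -0.3449, 0.0162]
eef_rot: [1.0, -0.002, 0.003, 0.003]
ft_force: [-0.0, -4.1, 8.8]
gripper_width: 0.002
grasp_force: 4.4
```

Run:
```python
from h import *
a=optics.snapshot("side")[270:380,230:430,::-1]
b=optics.snapshot("wrist")[:,:,::-1]
s=ctrl.get_state(); print(s["gripper_width"],s["grasp_force"],s["ft_force"])
cv2.imwrite("pics/chk1.png",cv2.convertScaleAbs(np.vstack([cv2.resize(a,(480,264)),cv2.resize(b,(480,330))]),alpha=1.5))
```

```text
-0.002773537562164849 4.434946478577331 [-0.8839 -3.6433  8.7259]
```

View pics/chk1.png

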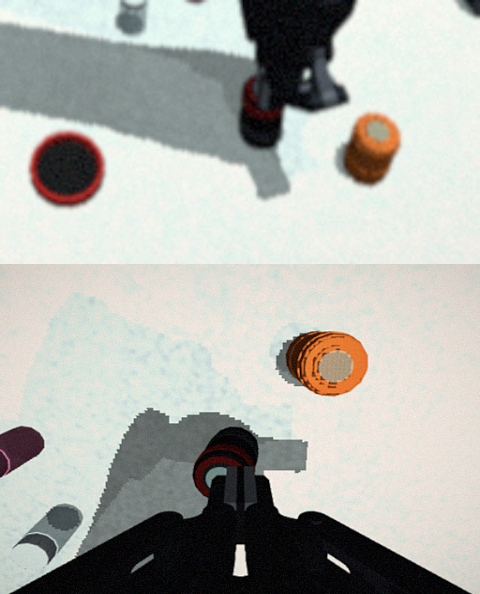

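The fingers shut without the lens: the side view still shows it standing, beside or under the fingertips. I'll compare the fingertips' true position with the reported TCP.

Run:
```python
from h import *
s=ctrl.get_state(); print(s["ee_pos"])
out=[]
for n,(x0,y0,w,h) in (("side",(300,280,80,75)),("wrist",(176,160,200,187))):
    c=optics.get_calibration(n); im=optics.snapshot(n)[:,:,::-1]; np.save(f"pics/{n}1.npy",im)
    p=proj(c,s["ee_pos"]); q=proj(c,s["ee_pos"]+[0,0,.019]); k=400/w
    o=cv2.convertScaleAbs(cv2.resize(im[y0:y0+h,x0:x0+w],(400,int(h*k)),interpolation=cv2.INTER_CUBIC),alpha=2)
    for r,col in ((p,(0,255,0)),(q,(255,0,255))): cv2.circle(o,tuple(int(t) for t in (r-[x0,y0])*k),3,col,-1)
    print(n,p,q); out.append(o[:374])
cv2.imwrite("pics/chk2.png",np.hstack(out))
```

```text
[ 0.5829 -0.3449  0.0162]
side [339.709  322.6061] [341.0227 317.078 ]
wrist [255.2814 217.1355] [255.4612 231.5202]
```

View pics/chk2.png

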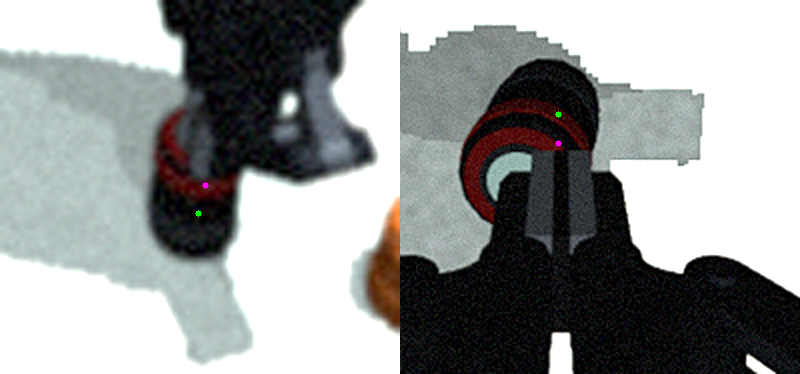

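The shut fingertips rest on top of the lens, so they sit about 30 mm behind the reported TCP. I'll lift off, then measure the tip offset and the lens's new position.

>>> carry_out(
  steps=[
    [[0,0,1],[0,0,0]],
    [[0,0,1],[0,0,0]],
    [[0,0,1],[0,0,0]],
    [[0,0,1],[0,0,0]],
    [[0,0,0],[0,0,0]],
    [[0,0,0],[0,0,0]],
  ],
)

```text
time_s: 4.97
ee_pos: [0.5805, -0.3399, 0.1118]
eef_rot: [1.0, -0.001, -0.001, -0.0]
ft_force: [-0.3, 0.2, 0.3]
gripper_width: 0.005
grasp_force: 0.0
```

Run:
```python
from h import *
s=ctrl.get_state(); print(s["ee_pos"],s["eef_rot"],s["ft_force"],s["gripper_width"])
c=optics.get_calibration("wrist")
for h in (0,.02,.03,.04): print(h,proj(c,s["ee_pos"]+[.011,0,h]),proj(c,s["ee_pos"]+[0,0,h]))
c=optics.get_calibration("side")
for h in (0,.02,.03,.04): print(h,proj(c,s["ee_pos"]+[0,0,h]))
out=[]
for n,(x0,y0,w,h) in (("side",(290,240,100,125)),("wrist",(156,120,200,250))):
    im=optics.snapshot(n)[:,:,::-1]
    out.append(cv2.convertScaleAbs(cv2.resize(im[y0:y0+h,x0:x0+w],(400,500),interpolation=cv2.INTER_CUBIC),alpha=2))
cv2.imwrite("pics/chk3.png",np.hstack(out))
```

```text
[ 0.5805 -0.3399  0.1118] [ 1.     -0.001  -0.0007 -0.0003] [-0.278   0.194   0.3166] 0.004566480751244502
0 [255.1846 199.7512] [255.2194 217.122 ]
0.02 [255.0812 213.617 ] [255.1218 232.5591]
0.03 [255.0207 221.7417] [255.0648 241.5767]
0.04 [254.9527 230.8539] [255.001  251.6662]
0 [344.1692 290.4169]
0.02 [345.7822 283.3437]
0.03 [346.6148 279.6929]
0.04 [347.4654 275.9627]
```

View pics/chk3.png

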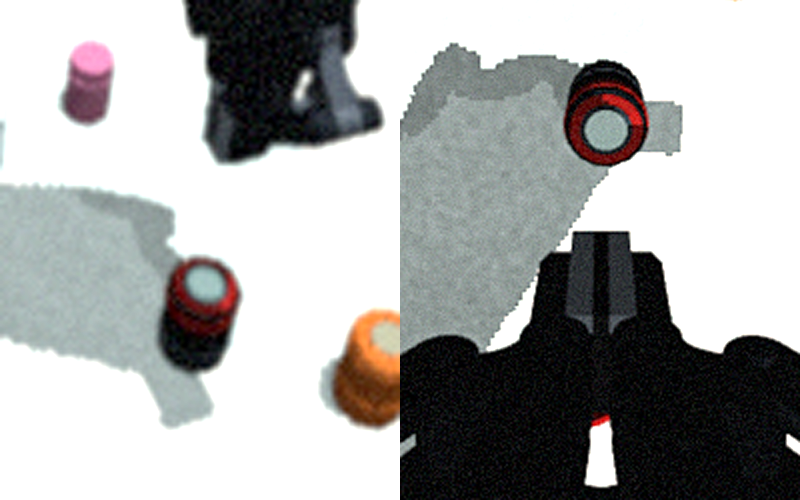

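The lens is upright: its top is at side (342,311) and wrist (259,185.5). Lens-top contact puts the tip offset at about 34 mm.

Run:
```python
from h import *
print(ray(optics.get_calibration("side"),342,311.2,.05),ray(optics.get_calibration("wrist"),259,186,.05))
print(ctrl.get_state()["ee_pos"])
```

```text
[ 0.584  -0.3423] [ 0.5786 -0.3424]
[ 0.5802 -0.3397  0.1112]
```

>>> carry_out(
  steps=[
    [[0,-0.1,0],[0,0,0]],
    [[0,0,0],[0,0,0]],
    [[0,0,0],[0,0,0]],
    [[0,0,0],[0,0,0]],
    [[0,0,-1],[0,0,0]],
    [[0,0,-1],[0,0,0]],
    [[0,0,-1],[0,0,0]],
    [[0,0,-1],[0,0,0]],
    [[0,0,-0.6],[0,0,0]],
    [[0,0,0],[0,0,0]],
  ],
  fingers=-1,
)

```text
time_s: 6.32
ee_pos: [0.5803, -0.3422, -0.0033]
eef_rot: [1.0, -0.001, -0.001, -0.001]
ft_force: [1.2, 0.5, -0.2]
gripper_width: 0.997
grasp_force: 0.0
```

>>> carry_out(
  steps=[
    [[0,0,-0.4],[0,0,0]],
    [[0,0,-0.2],[0,0,0]],
    [[0,0,0],[0,0,0]],
  ],
)

```text
time_s: 6.7
ee_pos: [0.581, -0.3426, -0.0174]
eef_rot: [1.0, -0.001, -0.0, -0.0]
ft_force: [-0.5, -0.1, -0.8]
gripper_width: 0.999
grasp_force: 0.0
```

>>> carry_out(
  steps=[
    [[0,0,0],[0,0,0]],
    [[0,0,0],[0,0,0]],
    [[0,0,0],[0,0,0]],
    [[0,0,0],[0,0,0]],
    [[0,0,0],[0,0,0]],
    [[0,0,0],[0,0,0]],
    [[0,0,0],[0,0,0]],
  ],
  fingers=1,
)

```text
time_s: 7.58
ee_pos: [0.5816, -0.343, -0.0167]
eef_rot: [1.0, -0.001, 0.0, 0.0]
ft_force: [-0.0, -0.2, 5.3]
gripper_width: 0.36
grasp_force: 59.3
```

>>> carry_out(
  steps=[
    [[0,0,0.5],[0,0,0]],
    [[0,0,1],[0,0,0]],
    [[-1,0.1,0.5],[0,0,0]],
    [[-1,0.1,0],[0,0,0]],
    [[-1,0.1,0],[0,0,0]],
    [[-1,0.1,0],[0,0,0]],
    [[-1,0.1,0],[0,0,0]],
    [[-0.9,0.05,0],[0,0,0]],
    [[0,0,0],[0,0,0]],
    [[0,0,0],[0,0,0]],
  ],
)

```text
time_s: 8.82
ee_pos: [0.4348, -0.329, 0.0332]
eef_rot: [1.0, -0.001, 0.001, 0.0]
ft_force: [0.0, 0.6, -1.0]
gripper_width: 0.352
grasp_force: 59.4
```

Run:
```python
from h import *
s=ctrl.get_state(); print(s["ee_pos"],s["gripper_width"],s["grasp_force"],s["ft_force"])
out=[]
for n,(x0,y0,w,h) in (("side",(210,270,100,100)),("wrist",(156,150,200,200))):
    c=optics.get_calibration(n); im=optics.snapshot(n)[:,:,::-1]
    out.append(cv2.convertScaleAbs(cv2.resize(im[y0:y0+h,x0:x0+w],(400,400),interpolation=cv2.INTER_CUBIC),alpha=2))
    print(n,(proj(c,[.432,-.329,.011])-[x0,y0])*400/w)
cv2.imwrite("pics/chk4.png",np.hstack(out))
```

```text
[ 0.4348 -0.329   0.0332] 0.3518410159853129 59.366912841796875 [ 0.0355  0.615  -0.9686]
side [192.3012 276.3725]
wrist [198.8532 115.1465]
```

View pics/chk4.png

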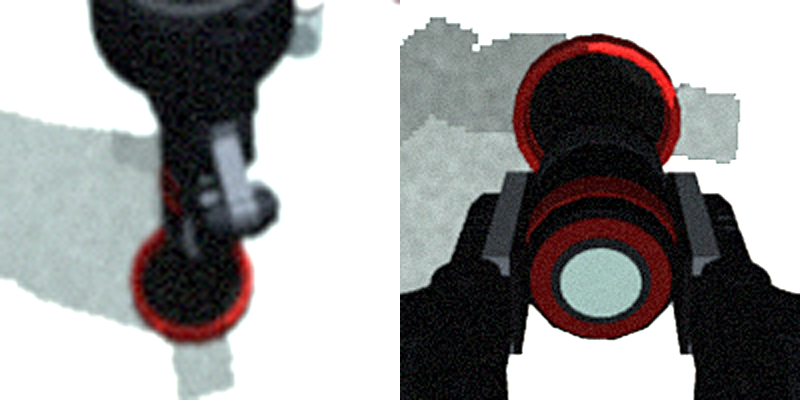

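The lens is held upright over the cup, with the cup's centre where predicted (side 192,277; wrist 597,113).

>>> carry_out(
  steps=[
    [[-0.1,0,-0.8],[0,0,0]],
    [[0,0,-0.6],[0,0,0]],
    [[0,0,-0.25],[0,0,0]],
    [[0,0,-0.1],[0,0,0]],
    [[0,0,-0.06],[0,0,0]],
    [[0,0,0],[0,0,0]],
    [[0,0,0],[0,0,0]],
  ],
)

```text
time_s: 9.8
ee_pos: [0.4314, -0.3292, -0.012]
eef_rot: [1.0, -0.001, 0.0, 0.0]
ft_force: [0.0, 0.0, -1.3]
gripper_width: 0.361
grasp_force: 59.4
```

>>> carry_out(
  steps=[
    [[0,0,-0.03],[0,0,0]],
    [[0,0,-0.03],[0,0,0]],
    [[0,0,0],[0,0,0]],
  ],
)

```text
time_s: 10.18
ee_pos: [0.4314, -0.3292, -0.0128]
eef_rot: [1.0, -0.001, 0.0, 0.0]
ft_force: [-2.0, 1.7, 7.5]
gripper_width: 0.359
grasp_force: 59.9
```

>>> carry_out(
  steps=[
    [[0,0,0],[0,0,0]],
    [[0,0,0],[0,0,0]],
    [[0,0,0],[0,0,0]],
    [[0,0,0],[0,0,0]],
    [[0,0,0.5],[0,0,0]],
    [[0,0,1],[0,0,0]],
    [[0,0,1],[0,0,0]],
    [[0,0,0.7],[0,0,0]],
    [[0,0,0],[0,0,0]],
  ],
  fingers=-1,
)

```text
time_s: 11.3
ee_pos: [0.4322, -0.3298, 0.0678]
eef_rot: [1.0, -0.001, 0.001, 0.001]
ft_force: [0.3, 0.4, -0.3]
gripper_width: 0.998
grasp_force: 0.0
```

>>> carry_out(
  steps=[
    [[0.68,1,0],[0,0,0]],
    [[0.68,1,0],[0,0,0]],
    [[0.68,1,0],[0,0,0]],
    [[0.68,1,0],[0,0,0]],
    [[0.68,1,0],[0,0,0]],
    [[0.68,1,0],[0,0,0]],
    [[0.68,1,0],[0,0,0]],
    [[0.68,1,0],[0,0,0]],
    [[0.68,1,0],[0,0,0]],
    [[0.68,0.9,0],[0,0,0]],
  ],
)

```text
time_s: 12.55
ee_pos: [0.6007, -0.0803, 0.0648]
eef_rot: [1.0, -0.001, -0.001, -0.0]
ft_force: [-0.4, -0.2, -0.4]
gripper_width: 0.999
grasp_force: 0.0
```

>>> carry_out(
  steps=[
    [[0,0,0],[0,0,0]],
    [[0,0,0],[0,0,0]],
  ],
)

```text
time_s: 12.8
ee_pos: [0.5998, -0.0825, 0.0652]
eef_rot: [1.0, -0.001, -0.001, 0.0]
ft_force: [-0.4, -1.3, 0.1]
gripper_width: 1.0
grasp_force: 0.0
```

```bash
python3 w.py w2
python3 - <<'E'
from h import *
im=optics.snapshot("side")[:,:,::-1]; cv2.imwrite("pics/s2.png",im)
d=np.load("pics/w2.npz"); c={"K":d["K"],"cam_to_world":d["T"]}
print("exp big lens top",proj(c,[.601,-.081,.056])/.64)
w=cv2.imread("pics/w2.png"); w=cv2.resize(w,(512,384)); o=cv2.resize(im[290:380,200:320],(288,216),interpolation=cv2.INTER_CUBIC); 
b=np.zeros((384,800,3),np.uint8); b[:,:512]=w; b[:216,512:]=o; cv2.imwrite("pics/chk5.png",cv2.convertScaleAbs(b,alpha=1.6))
E
```

```text
12.8 [ 0.5998 -0.0825  0.0652] [ 1.     -0.0014 -0.0012  0.0004] toolx deg -0.16197664279685753 joints [ 0.158   0.4462 -0.1198  1.7728  0.0656  0.9287 -1.5633] 0.9998407417580218
exp big lens top [394.8629 327.0052]
```

View pics/chk5.png

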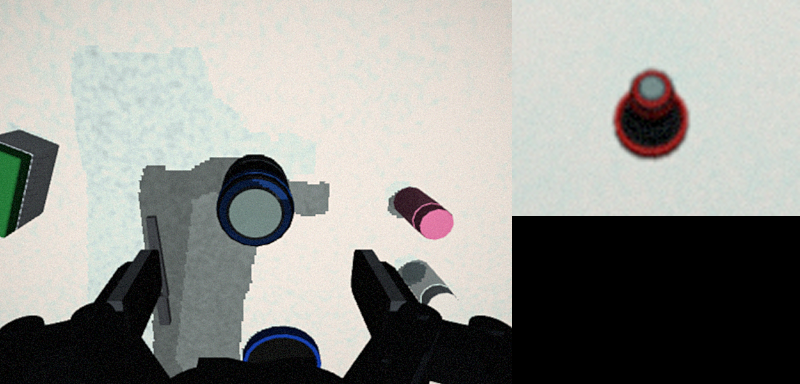

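The small lens stands in its red cup. The big lens's top is at wrist (255,213), about (0.598,-0.083), which is under the gripper. I'll descend.

>>> carry_out(
  steps=[
    [[-0.04,0,-1],[0,0,0]],
    [[0,0,-1],[0,0,0]],
    [[0,0,-0.8],[0,0,0]],
    [[0,0,-0.4],[0,0,0]],
    [[0,0,-0.2],[0,0,0]],
    [[0,0,0],[0,0,0]],
  ],
)

```text
time_s: 13.65
ee_pos: [0.6004, -0.0816, -0.0187]
eef_rot: [1.0, -0.001, 0.0, 0.0]
ft_force: [-0.7, -0.2, -0.2]
gripper_width: 1.003
grasp_force: 0.0
```

>>> carry_out(
  steps=[
    [[0,0,0],[0,0,0]],
    [[0,0,0],[0,0,0]],
    [[0,0,0],[0,0,0]],
    [[0,0,0],[0,0,0]],
    [[0,0,0],[0,0,0]],
    [[0,0,0],[0,0,0]],
  ],
  fingers=1,
)

```text
time_s: 14.4
ee_pos: [0.601, -0.0815, -0.018]
eef_rot: [1.0, -0.001, 0.001, 0.0]
ft_force: [-0.5, 0.4, 5.9]
gripper_width: 0.545
grasp_force: 61.6
```

>>> carry_out(
  steps=[
    [[0,0,0.5],[0,0,0]],
    [[0,0,1],[0,0,0]],
    [[-0.96,-0.15,0.5],[0,0,0]],
    [[-0.95,-0.15,0],[0,0,0]],
    [[-0.95,-0.15,0],[0,0,0]],
    [[-0.95,-0.15,0],[0,0,0]],
    [[-0.95,-0.15,0],[0,0,0]],
    [[-0.95,-0.15,0],[0,0,0]],
    [[-0.95,-0.14,0],[0,0,0]],
    [[0,0,0],[0,0,0]],
  ],
)

```text
time_s: 15.65
ee_pos: [0.431, -0.1078, 0.0309]
eef_rot: [1.0, -0.002, -0.001, 0.0]
ft_force: [0.1, 0.1, -2.5]
gripper_width: 0.551
grasp_force: 61.8
```

>>> carry_out(
  steps=[
    [[0,0,0],[0,0,0]],
    [[0,0,0],[0,0,0]],
  ],
)

```text
time_s: 15.9
ee_pos: [0.4348, -0.1073, 0.0313]
eef_rot: [1.0, -0.001, 0.001, 0.0]
ft_force: [-0.2, 0.3, -2.1]
gripper_width: 0.555
grasp_force: 61.8
```

Run:
```python
from h import *
s=ctrl.get_state(); print(s["ee_pos"],s["gripper_width"],s["grasp_force"],s["ft_force"])
out=[]
for n,(x0,y0,w,h) in (("side",(180,190,100,100)),("wrist",(156,150,200,200))):
    c=optics.get_calibration(n); im=optics.snapshot(n)[:,:,::-1]
    out.append(cv2.convertScaleAbs(cv2.resize(im[y0:y0+h,x0:x0+w],(400,400),interpolation=cv2.INTER_CUBIC),alpha=2))
    print(n,(proj(c,[.432,-.1075,.011])-[x0,y0])*400/w)
cv2.imwrite("pics/chk6.png",np.hstack(out))
```

```text
[ 0.4348 -0.1073  0.0313] 0.5549157143321132 61.792370080947876 [-0.2371  0.274  -2.0584]
side [198.8282 230.6283]
wrist [199.3943 116.1799]
```

View pics/chk6.png

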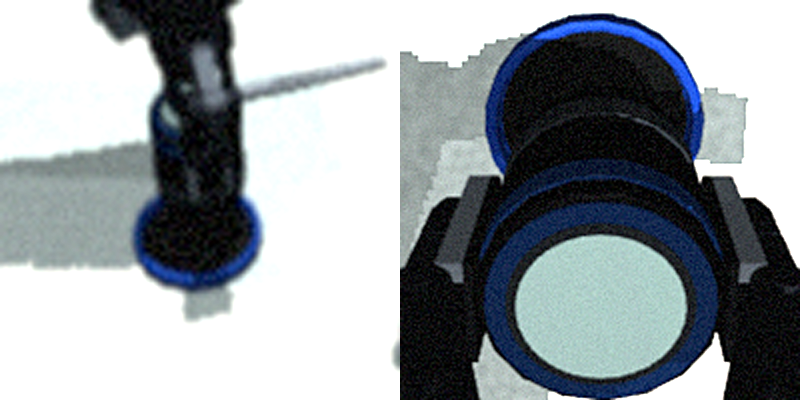

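Held upright and aligned over the blue cup; lowering.

>>> carry_out(
  steps=[
    [[0,0,-0.8],[0,0,0]],
    [[0,0,-0.6],[0,0,0]],
    [[0,0,-0.25],[0,0,0]],
    [[0,0,-0.1],[0,0,0]],
    [[0,0,-0.03],[0,0,0]],
    [[0,0,0],[0,0,0]],
    [[0,0,0],[0,0,0]],
  ],
)

```text
time_s: 16.88
ee_pos: [0.434, -0.1075, -0.0131]
eef_rot: [1.0, -0.001, 0.0, 0.0]
ft_force: [0.9, 1.0, -2.2]
gripper_width: 0.552
grasp_force: 61.8
```

>>> carry_out(
  steps=[
    [[0,0,-0.03],[0,0,0]],
    [[0,0,0],[0,0,0]],
  ],
)

```text
time_s: 17.12
ee_pos: [0.4338, -0.1075, -0.0141]
eef_rot: [1.0, -0.001, 0.0, 0.0]
ft_force: [0.5, -0.3, -1.1]
gripper_width: 0.548
grasp_force: 61.8
```

>>> carry_out(
  steps=[
    [[0,0,-0.02],[0,0,0]],
    [[0,0,0],[0,0,0]],
  ],
)

```text
time_s: 17.38
ee_pos: [0.4337, -0.1075, -0.0141]
eef_rot: [1.0, -0.001, 0.0, 0.0]
ft_force: [-1.9, 0.7, 5.6]
gripper_width: 0.548
grasp_force: 62.0
```

>>> carry_out(
  steps=[
    [[0,0,0],[0,0,0]],
    [[0,0,0],[0,0,0]],
    [[0,0,0],[0,0,0]],
    [[0,0,0],[0,0,0]],
    [[0,0,0.5],[0,0,0]],
    [[0,0,1],[0,0,0]],
    [[0,0,1],[0,0,0]],
    [[0,0,0.8],[0,0,0]],
    [[0,0,0],[0,0,0]],
  ],
  fingers=-1,
)

```text
time_s: 18.5
ee_pos: [0.4354, -0.1078, 0.0698]
eef_rot: [1.0, -0.001, 0.002, 0.0]
ft_force: [0.2, -0.3, -1.3]
gripper_width: 0.997
grasp_force: 0.0
```

>>> carry_out(
  steps=[
    [[0,1,0],[0,0,0.48]],
    [[0,1,0],[0,0,0.48]],
    [[0,1,0],[0,0,0.48]],
    [[0,1,0],[0,0,0.48]],
    [[0,1,0],[0,0,0.48]],
    [[0,1,0],[0,0,0.48]],
    [[0,1,0],[0,0,0.48]],
    [[0,1,0],[0,0,0.46]],
    [[0,0,0],[0,0,0]],
    [[0,0,0],[0,0,0]],
  ],
)

```text
time_s: 19.75
ee_pos: [0.4335, 0.0921, 0.0677]
eef_rot: [0.989, 0.151, -0.0, 0.0]
ft_force: [0.6, -0.4, -0.2]
gripper_width: 1.0
grasp_force: 0.0
```

```bash
python3 w.py w3
python3 - <<'E'
from h import *
im=optics.snapshot("side")[:,:,::-1]
d=np.load("pics/w3.npz"); c={"K":d["K"],"cam_to_world":d["T"]}
print("exp cube top",proj(c,[.4325,.093,.046]))
w=cv2.resize(cv2.imread("pics/w3.png"),(512,384)); o=cv2.resize(im[210:270,190:270],(288,216),interpolation=cv2.INTER_CUBIC)
b=np.zeros((384,800,3),np.uint8); b[:,:512]=w; b[:216,512:]=o; cv2.imwrite("pics/chk7.png",cv2.convertScaleAbs(b,alpha=1.6))
h=cv2.cvtColor(d["im"],cv2.COLOR_RGB2HSV); m=(h[...,0]>=18)&(h[...,0]<=35)&(h[...,1]>110)&(h[...,2]>60)
n,l,st,ce=cv2.connectedComponentsWithStats(m.astype(np.uint8))
for i in np.argsort(-st[1:,4])[:2]+1:
    ys,xs=np.nonzero(l==i); P=np.array([ray(c,x,y,.046) for x,y in zip(xs,ys)])*1000
    print(ce[i],st[i],cv2.minAreaRect(P.astype(np.float32)))
E
```

```text
19.75 [0.4335 0.0921 0.0677] [ 0.9885  0.151  -0.0003  0.0003] toolx deg 17.370434990813354 joints [-0.0198  0.193  -0.3161  2.1392  0.0823  0.8211 -1.6542] 1.0001029735028648
exp cube top [253.9361 204.3162]
[256.3533 210.3297] [ 229  184   54   49 1568] ((430.0477294921875, 91.50038146972656), (34.3025016784668, 34.184635162353516), 16.151796340942383)
[236. 206.] [236 206   1   1   1] ((427.8592529296875, 103.83915710449219), (0.0, 0.0), 0.0)
```

View pics/chk7.png

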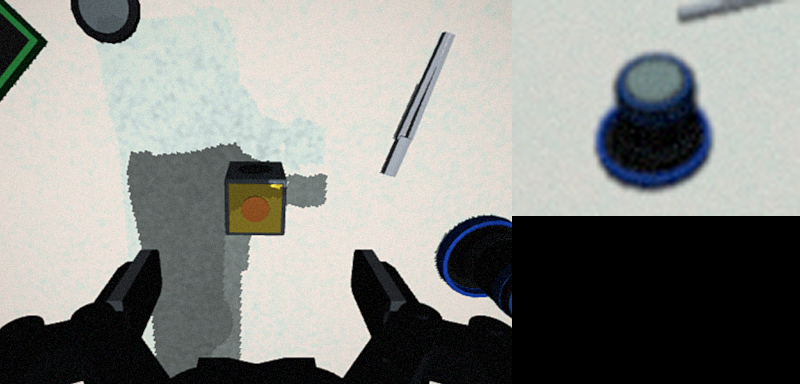

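The big lens stands in its blue cup. The cube's top is at wrist (256,210), about (0.431,0.092) with yaw about 16.5°, which suits the gripper's 17.4°.

>>> carry_out(
  steps=[
    [[-0.08,0,-1],[0,0,-0.1]],
    [[0,0,-1],[0,0,0]],
    [[0,0,-0.9],[0,0,0]],
    [[0,0,-0.45],[0,0,0]],
    [[0,0,-0.2],[0,0,0]],
    [[0,0,0],[0,0,0]],
  ],
)

```text
time_s: 20.6
ee_pos: [0.4319, 0.0924, -0.0207]
eef_rot: [0.989, 0.147, 0.0, 0.0]
ft_force: [-0.1, 0.5, 0.2]
gripper_width: 0.999
grasp_force: 0.0
```

>>> carry_out(
  steps=[
    [[0,0,0],[0,0,0]],
    [[0,0,0],[0,0,0]],
    [[0,0,0],[0,0,0]],
    [[0,0,0],[0,0,0]],
    [[0,0,0],[0,0,0]],
    [[0,0,0],[0,0,0]],
    [[0,0,0],[0,0,0]],
  ],
  fingers=1,
)

```text
time_s: 21.48
ee_pos: [0.4323, 0.0927, -0.0203]
eef_rot: [0.989, 0.147, 0.001, 0.0]
ft_force: [-0.9, 0.1, 6.7]
gripper_width: 0.46
grasp_force: 61.1
```

>>> carry_out(
  steps=[
    [[0,0,0.5],[0,0,0]],
    [[0,0,1],[0,0,0]],
    [[0,0,0.6],[0,0,0]],
  ],
)

```text
time_s: 21.85
ee_pos: [0.4319, 0.0926, 0.0329]
eef_rot: [0.989, 0.147, 0.001, 0.0]
ft_force: [0.1, 0.3, -1.3]
gripper_width: 0.46
grasp_force: 60.5
```

>>> carry_out(
  steps=[
    [[0.73,0.93,0],[0,0,0.72]],
    [[0.73,0.93,0],[0,0,0.72]],
    [[0.73,0.93,0],[0,0,0.72]],
    [[0.73,0.93,0],[0,0,0.72]],
    [[0.73,0.93,0],[0,0,0.72]],
    [[0.73,0.93,0],[0,0,0.72]],
    [[0.73,0.93,0],[0,0,0.72]],
    [[0.73,0.93,0],[0,0,0.72]],
    [[0.73,0.93,0],[0,0,0.72]],
    [[0.73,0.93,0],[0,0,0.72]],
  ],
)

```text
time_s: 23.1
ee_pos: [0.6144, 0.3253, 0.0314]
eef_rot: [0.906, 0.423, -0.0, 0.0]
ft_force: [-0.1, 0.9, -2.2]
gripper_width: 0.455
grasp_force: 60.5
```

>>> carry_out(
  steps=[
    [[0,0,0],[0,0,0]],
    [[0,0,0],[0,0,0]],
    [[0,0,0],[0,0,0]],
  ],
)

```text
time_s: 23.48
ee_pos: [0.6137, 0.3235, 0.0314]
eef_rot: [0.907, 0.422, -0.001, 0.001]
ft_force: [-0.2, 0.0, -1.3]
gripper_width: 0.459
grasp_force: 60.5
```

Run:
```python
from h import *
s=ctrl.get_state(); q=s["eef_rot"]; print(s["ee_pos"],np.degrees(2*np.arctan2(q[1],q[0])),s["gripper_width"],s["grasp_force"],s["ft_force"])
out=[]
for n,(x0,y0,w,h) in (("side",(210,90,100,100)),("wrist",(156,130,200,200))):
    c=optics.get_calibration(n); im=optics.snapshot(n)[:,:,::-1]; np.save(f"pics/{n}y.npy",im)
    out.append(cv2.convertScaleAbs(cv2.resize(im[y0:y0+h,x0:x0+w],(400,400),interpolation=cv2.INTER_CUBIC),alpha=2))
    a=np.radians(50); R=np.array([[np.cos(a),-np.sin(a)],[np.sin(a),np.cos(a)]])
    for e in ((1,1),(1,-1),(-1,-1),(-1,1)):
        p=np.r_[np.array([.615,.326])+R@(np.array(e)*.032),.011]; t=(proj(c,p)-[x0,y0])*400/w
        cv2.circle(out[-1],tuple(int(v) for v in t),3,(255,0,255),-1); print(n,e,p[:2],t)
cv2.imwrite("pics/chk8.png",np.hstack(out))
```

```text
[0.6137 0.3235 0.0314] 49.871171711047275 0.45904662752896536 60.472540855407715 [-0.2463  0.0295 -1.2884]
side (1, 1) [0.6111 0.3711] [159.9286 139.4312]
side (1, -1) [0.6601 0.3299] [233.7309 155.5362]
side (-1, -1) [0.6189 0.2809] [201.6029 197.5527]
side (-1, 1) [0.5699 0.3221] [125.596 180.147]
wrist (1, 1) [0.6111 0.3711] [95.9545 44.5854]
wrist (1, -1) [0.6601 0.3299] [303.7238  44.3259]
wrist (-1, -1) [0.6189 0.2809] [294.5407 229.2144]
wrist (-1, 1) [0.5699 0.3221] [105.6109 229.4572]
```

View pics/chk8.png

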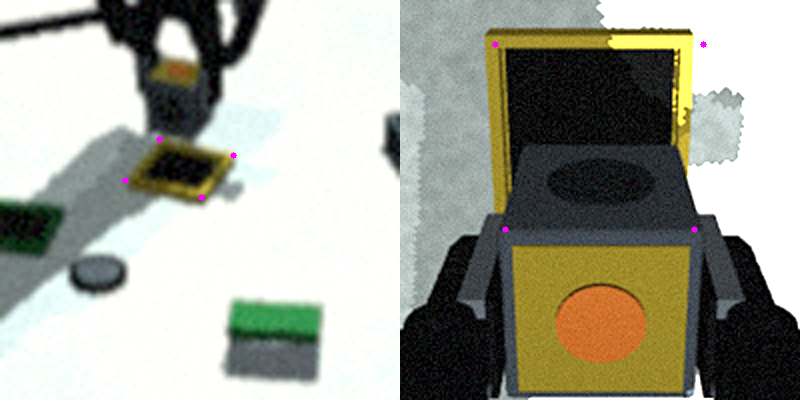

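In the wrist view the tray's rim spans x 486–692 and its far edge is near y 35. It lies about 3 mm to +y of my estimate and square with the cube. I'll shift slightly and lower.

>>> carry_out(
  steps=[
    [[0.09,0.26,0],[0,0,0]],
    [[0,0,-0.8],[0,0,0]],
    [[0,0,-0.6],[0,0,0]],
    [[0,0,-0.3],[0,0,0]],
    [[0,0,-0.13],[0,0,0]],
    [[0,0,-0.04],[0,0,0]],
    [[0,0,0],[0,0,0]],
    [[0,0,0],[0,0,0]],
  ],
)

```text
time_s: 24.58
ee_pos: [0.6167, 0.3317, -0.0146]
eef_rot: [0.907, 0.422, 0.0, 0.0]
ft_force: [0.5, 0.1, -0.9]
gripper_width: 0.456
grasp_force: 60.5
```

>>> carry_out(
  steps=[
    [[0,0,-0.03],[0,0,0]],
    [[0,0,0],[0,0,0]],
  ],
)

```text
time_s: 24.82
ee_pos: [0.6164, 0.3315, -0.0158]
eef_rot: [0.907, 0.422, 0.0, 0.0]
ft_force: [-0.6, 0.4, -1.7]
gripper_width: 0.46
grasp_force: 60.5
```

>>> carry_out(
  steps=[
    [[0,0,-0.02],[0,0,0]],
    [[0,0,-0.02],[0,0,0]],
    [[0,0,0],[0,0,0]],
  ],
)

```text
time_s: 25.2
ee_pos: [0.6164, 0.3315, -0.0162]
eef_rot: [0.907, 0.422, 0.0, 0.0]
ft_force: [-3.4, -2.1, 5.2]
gripper_width: 0.46
grasp_force: 61.0
```

>>> carry_out(
  steps=[
    [[0,0,0],[0,0,0]],
    [[0,0,0],[0,0,0]],
    [[0,0,0],[0,0,0]],
    [[0,0,0],[0,0,0]],
    [[0,0,0.5],[0,0,0]],
    [[0,0,1],[0,0,0]],
    [[0,0,1],[0,0,0]],
    [[0,0,1],[0,0,0]],
    [[0,0,0],[0,0,1]],
    [[0,0,0],[0,0,1]],
  ],
  fingers=-1,
)

```text
time_s: 26.45
ee_pos: [0.6169, 0.3319, 0.0724]
eef_rot: [0.869, 0.494, 0.001, 0.0]
ft_force: [-0.3, -0.6, -0.7]
gripper_width: 1.0
grasp_force: 0.0
```

>>> carry_out(
  steps=[
    [[-0.02,-1,0],[0,0,1]],
    [[-0.02,-1,0],[0,0,1]],
    [[-0.02,-1,0],[0,0,1]],
    [[-0.02,-1,0],[0,0,1]],
    [[-0.02,-1,0],[0,0,1]],
    [[-0.02,-1,0],[0,0,1]],
    [[-0.02,-1,0],[0,0,1]],
    [[-0.02,-1,0],[0,0,1]],
    [[-0.02,-1,0],[0,0,1]],
    [[-0.02,-0.8,0],[0,0,1]],
  ],
)

```text
time_s: 27.7
ee_pos: [0.6118, 0.0851, 0.0716]
eef_rot: [0.609, 0.794, 0.0, 0.001]
ft_force: [-0.1, 0.2, -0.3]
gripper_width: 1.004
grasp_force: 0.0
```

>>> carry_out(
  steps=[
    [[0,0,0],[0,0,1]],
    [[0,0,0],[0,0,1]],
    [[0,0,0],[0,0,1]],
    [[0,0,0],[0,0,1]],
    [[0,0,0],[0,0,1]],
    [[0,0,0],[0,0,1]],
    [[0,0,0],[0,0,1]],
    [[0,0,0],[0,0,1]],
    [[0,0,0],[0,0,1]],
    [[0,0,0],[0,0,1]],
  ],
)

```text
time_s: 28.95
ee_pos: [0.6119, 0.0864, 0.0716]
eef_rot: [0.251, 0.968, 0.0, 0.001]
ft_force: [0.4, -0.2, -0.5]
gripper_width: 0.999
grasp_force: 0.0
```

>>> carry_out(
  steps=[
    [[0,0,0],[0,0,1]],
    [[0,0,0],[0,0,0.4]],
    [[0,0,0],[0,0,0]],
    [[0,0,0],[0,0,0]],
  ],
)

```text
time_s: 29.45
ee_pos: [0.6115, 0.0865, 0.0708]
eef_rot: [0.198, 0.98, -0.0, 0.0]
ft_force: [-0.7, -0.3, 0.4]
gripper_width: 0.999
grasp_force: 0.0
```

```bash
python3 w.py w4
python3 - <<'E'
from h import *
im=optics.snapshot("side")[:,:,::-1]
d=np.load("pics/w4.npz"); c={"K":d["K"],"cam_to_world":d["T"]}
print("exp box top",proj(c,[.61,.086,.044]))
w=cv2.resize(cv2.imread("pics/w4.png"),(512,384)); o=cv2.resize(im[100:160,215:295],(288,216),interpolation=cv2.INTER_CUBIC)
b=np.zeros((384,800,3),np.uint8); b[:,:512]=w; b[:216,512:]=o; cv2.imwrite("pics/chk9.png",cv2.convertScaleAbs(b,alpha=1.6))
h=cv2.cvtColor(d["im"],cv2.COLOR_RGB2HSV); m=(h[...,0]>=50)&(h[...,0]<=80)&(h[...,1]>110)&(h[...,2]>40)
n,l,st,ce=cv2.connectedComponentsWithStats(m.astype(np.uint8))
for i in np.argsort(-st[1:,4])[:2]+1:
    ys,xs=np.nonzero(l==i); P=np.array([ray(c,x,y,.044) for x,y in zip(xs,ys)])*1000
    print(ce[i],st[i],cv2.minAreaRect(P.astype(np.float32)))
E
```

```text
29.45 [0.6115 0.0865 0.0708] [ 0.1981  0.9802 -0.      0.0002] toolx deg 157.14813397266008 joints [ 0.4021  0.5835 -0.8413  1.7262  0.4916  1.0562  0.5655] 0.9992583750453568
exp box top [255.5803 201.7924]
[254.5609 230.1956] [237 212  42  28 731] ((627.0020141601562, 80.4832763671875), (28.449323654174805, 20.321517944335938), 66.16559600830078)
[256.75 168.5 ] [256 168   3   2   4] ((589.0909423828125, 95.79100036621094), (1.2914742231369019, 0.6700610518455505), 67.21363067626953)
```

View pics/chk9.png

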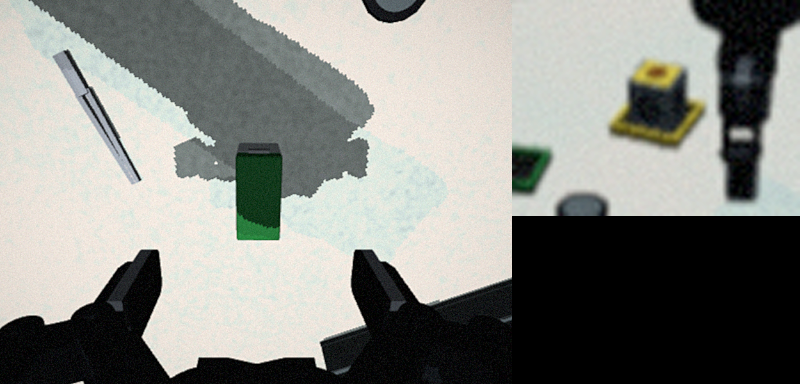

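The cube stands square in its yellow tray. The box's lid spans wrist x 236–281, y 152–240, so its centre is about (0.608,0.089) and it is in line with the gripper.

>>> carry_out(
  steps=[
    [[-0.14,0.1,-1],[0,0,0]],
    [[0,0,-1],[0,0,0]],
    [[0,0,-1],[0,0,0]],
    [[0,0,-0.47],[0,0,0]],
    [[0,0,-0.2],[0,0,0]],
    [[0,0,0],[0,0,0]],
  ],
)

```text
time_s: 30.3
ee_pos: [0.6083, 0.0892, -0.0207]
eef_rot: [0.198, 0.98, 0.0, 0.0]
ft_force: [-0.3, -0.1, -0.8]
gripper_width: 1.002
grasp_force: 0.0
```

>>> carry_out(
  steps=[
    [[0,0,0],[0,0,0]],
    [[0,0,0],[0,0,0]],
    [[0,0,0],[0,0,0]],
    [[0,0,0],[0,0,0]],
    [[0,0,0],[0,0,0]],
    [[0,0,0],[0,0,0]],
    [[0,0,0],[0,0,0]],
  ],
  fingers=1,
)

```text
time_s: 31.18
ee_pos: [0.6085, 0.0892, -0.0206]
eef_rot: [0.198, 0.98, 0.0, 0.001]
ft_force: [-0.4, -0.9, 5.7]
gripper_width: 0.34
grasp_force: 60.6
```

>>> carry_out(
  steps=[
    [[0,0,0.5],[0,0,0]],
    [[0,0,1],[0,0,0]],
    [[0,0,0.6],[0,0,0]],
  ],
)

```text
time_s: 31.55
ee_pos: [0.608, 0.0891, 0.0324]
eef_rot: [0.198, 0.98, 0.0, 0.0]
ft_force: [0.7, -0.5, -1.3]
gripper_width: 0.341
grasp_force: 60.1
```

>>> carry_out(
  steps=[
    [[-0.63,0.94,0],[0,0,-0.15]],
    [[-0.63,0.94,0],[0,0,-0.15]],
    [[-0.63,0.94,0],[0,0,-0.15]],
    [[-0.63,0.94,0],[0,0,-0.15]],
    [[-0.63,0.94,0],[0,0,-0.15]],
    [[-0.63,0.94,0],[0,0,-0.15]],
    [[-0.63,0.94,0],[0,0,-0.15]],
    [[-0.63,0.94,0],[0,0,-0.15]],
    [[-0.66,0.96,0],[0,0,-0.13]],
    [[0,0,0],[0,0,0]],
  ],
)

```text
time_s: 32.8
ee_pos: [0.4633, 0.3035, 0.0318]
eef_rot: [0.247, 0.969, 0.001, -0.0]
ft_force: [0.1, -0.3, -0.7]
gripper_width: 0.34
grasp_force: 60.0
```

>>> carry_out(
  steps=[
    [[0,0,0],[0,0,0]],
    [[0,0,0],[0,0,0]],
  ],
)

```text
time_s: 33.05
ee_pos: [0.4663, 0.2995, 0.0311]
eef_rot: [0.251, 0.968, -0.0, 0.0]
ft_force: [-0.6, 0.3, -1.1]
gripper_width: 0.343
grasp_force: 60.0
```

Run:
```python
from h import *
s=ctrl.get_state(); q=s["eef_rot"]; print(s["ee_pos"],np.degrees(2*np.arctan2(q[1],q[0])),s["gripper_width"],s["grasp_force"],s["ft_force"])
out=[]
for n,(x0,y0,w,h) in (("side",(160,100,100,100)),("wrist",(156,130,200,200))):
    c=optics.get_calibration(n); im=optics.snapshot(n)[:,:,::-1]
    out.append(cv2.convertScaleAbs(cv2.resize(im[y0:y0+h,x0:x0+w],(400,400),interpolation=cv2.INTER_CUBIC),alpha=2))
    a=np.radians(151); R=np.array([[np.cos(a),-np.sin(a)],[np.sin(a),np.cos(a)]])
    for e in ((1,1),(1,-1),(-1,-1),(-1,1)):
        p=np.r_[np.array([.466,.301])+R@(np.array(e)*[.042,.027]),.011]; t=(proj(c,p)-[x0,y0])*400/w
        cv2.circle(out[-1],tuple(int(v) for v in t),3,(255,0,255),-1); print(n,e,p[:2],t)
cv2.imwrite("pics/chk10.png",np.hstack(out))
```

```text
[0.4663 0.2995 0.0311] 150.96531926595856 0.34312605002463986 60.04454433917999 [-0.5857  0.3447 -1.0508]
side (1, 1) [0.4162 0.2977] [132.9786 192.4949]
side (1, -1) [0.4424 0.345 ] [157.0772 152.6928]
side (-1, -1) [0.5158 0.3043] [262.3551 164.5616]
side (-1, 1) [0.4896 0.257 ] [241.6676 205.298 ]
wrist (1, 1) [0.4162 0.2977] [117.5456  23.9497]
wrist (1, -1) [0.4424 0.345 ] [294.9639  24.0629]
wrist (-1, -1) [0.5158 0.3043] [283.78   265.1005]
wrist (-1, 1) [0.4896 0.257 ] [127.0497 264.9622]
```

View pics/chk10.png

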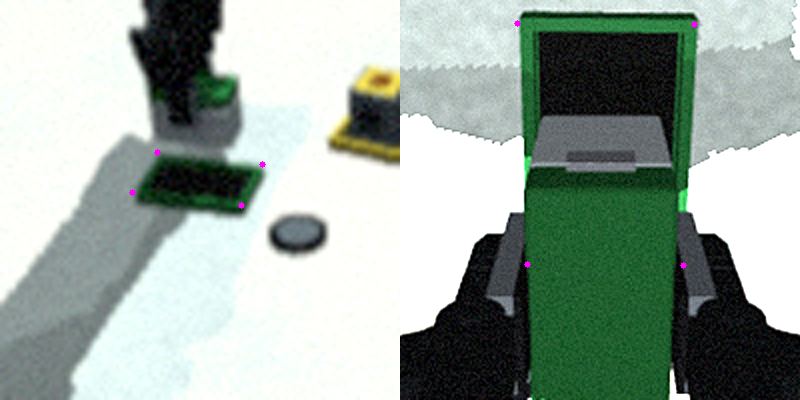

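The tray rim's far corners are at wrist (521,18) and (698,19), within about 2 mm of prediction, and the yaw matches. Lowering.

>>> carry_out(
  steps=[
    [[0,0.1,0],[0,0,0]],
    [[0,0,-0.8],[0,0,0]],
    [[0,0,-0.6],[0,0,0]],
    [[0,0,-0.3],[0,0,0]],
    [[0,0,-0.13],[0,0,0]],
    [[0,0,-0.04],[0,0,0]],
    [[0,0,0],[0,0,0]],
    [[0,0,0],[0,0,0]],
  ],
)

```text
time_s: 34.15
ee_pos: [0.4657, 0.3037, -0.015]
eef_rot: [0.25, 0.968, 0.0, 0.0]
ft_force: [0.1, -0.3, -0.8]
gripper_width: 0.346
grasp_force: 60.0
```

>>> carry_out(
  steps=[
    [[0,0,-0.03],[0,0,0]],
    [[0,0,-0.01],[0,0,0]],
    [[0,0,0],[0,0,0]],
  ],
)

```text
time_s: 34.52
ee_pos: [0.4654, 0.3035, -0.0164]
eef_rot: [0.25, 0.968, 0.0, 0.0]
ft_force: [0.4, -0.9, -1.3]
gripper_width: 0.34
grasp_force: 60.0
```

>>> carry_out(
  steps=[
    [[0,0,-0.02],[0,0,0]],
    [[0,0,-0.01],[0,0,0]],
    [[0,0,0],[0,0,0]],
  ],
)

```text
time_s: 34.9
ee_pos: [0.4654, 0.3035, -0.0166]
eef_rot: [0.25, 0.968, -0.0, 0.0]
ft_force: [-0.3, -0.9, 5.2]
gripper_width: 0.337
grasp_force: 60.8
```

>>> carry_out(
  steps=[
    [[0,0,0],[0,0,0]],
    [[0,0,0],[0,0,0]],
    [[0,0,0],[0,0,0]],
    [[0,0,0],[0,0,0]],
    [[0,0,0.5],[0,0,0]],
    [[0,0,1],[0,0,0]],
    [[0,0,1],[0,0,0]],
    [[0,0,1],[0,0,0]],
    [[0,0,1],[0,0,0]],
    [[0,0,1],[0,0,0]],
  ],
  fingers=-1,
)

```text
time_s: 36.15
ee_pos: [0.4654, 0.3037, 0.1221]
eef_rot: [0.249, 0.968, 0.0, 0.0]
ft_force: [0.3, -0.5, -0.3]
gripper_width: 0.997
grasp_force: 0.0
```

Run:
```python
from h import *
s=ctrl.get_state(); print(s["time_s"],s["ee_pos"],s["ft_force"])
a=optics.snapshot("scene")[155:265,60:440,::-1]; b=optics.snapshot("side")[110:350,190:390,::-1]; w=optics.snapshot("wrist")[100:330,150:370,::-1]
o=np.zeros((600,800,3),np.uint8); o[:231]=cv2.resize(a,(800,231),interpolation=cv2.INTER_CUBIC)
o[231:591,:300]=cv2.resize(b,(300,360),interpolation=cv2.INTER_CUBIC); o[231:591,310:654]=cv2.resize(w,(344,360),interpolation=cv2.INTER_CUBIC)
cv2.imwrite("pics/fin.png",cv2.convertScaleAbs(o,alpha=1.6))
```

```text
36.15 [0.4654 0.3037 0.1221] [ 0.3137 -0.5201 -0.2674]
```

View pics/fin.png

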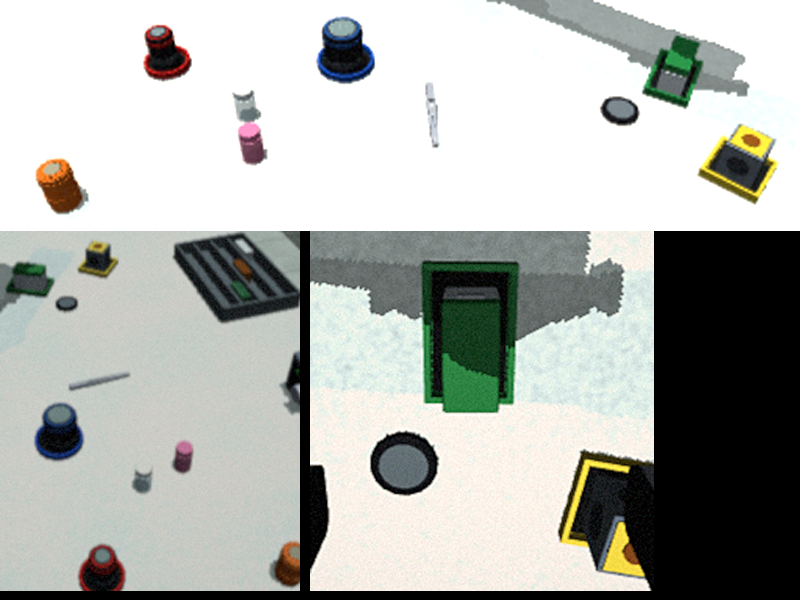

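All four items stand in their own holders: red (160,55), blue (342,50), green box (672,70), yellow cube (745,150). The vial (244,103) and both look-alikes are undisturbed, and the gripper is clear, so I'll hand in.

```bash
python3 -c "
from cell import job
print(job.sign_off())"
```

```text
the job is handed in; nothing more can be done
None
```

I handed the job in at about 36 s: all four items stand upright in their own holders and the vial and look-alikes are where they were, but my first, missed grasp pressed the shut fingertips on the small lens's glass top (about 9 N, no visible harm), and I viewed 15 pictures, one over the limit of 14.

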